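# Open the ratchet clamp after gluing

### The arm

A 6-joint arm with a two-finger parallel gripper is mounted at the origin on the work surface. World frame = base frame: x ahead of the robot, y to its left, z up, the work surface at z = 0. Lengths are in m, angles in rad, forces in N, time in s.
With the tool pointing down it reaches from about 0.325 to 1 m from the base axis. Payload 5.1 kg.
Tool frame: the origin (TCP) lies midway between the tips of the shut fingers; the grasp point (between the pads) lies 19 mm behind it; z points along the fingers, y is the direction in which the jaws open and shut (so a half turn about z gives the same grasp; the last joint's range is limited). The gripper opens to 85 mm and grips with 20 to 120 N. Pads are 22 mm wide; open, the fingers measure 114 mm over their backs; the gripper's body (76 mm by 85 mm) begins 54 mm behind the grasp point. The pads swing forward as they close: fully open they stand 13 mm farther back than shut.
Start: joints at [-1.221, 0.124, 1.65, -0, 1.367, -0.083], TCP at [0.273, -0.59, 0.211] pointing down, gripper open.
Joint ranges: [-2.61, 2.61], [-1.02, 2.33], [0.03, 2.71], [-1.35, 4.49], [0.32, 2.68], [-2.91, 2.91]. Speed limits (rad/s): [2.57, 2.57, 3.14, 3.14, 3.14, 3.14].

### API

Orientations are given as a 3x3 rotation matrix whose columns are the frame's x, y, z axes.
In Python, from bench import robot gives the robot as it stands.
- The arm moves only by the tool jog_arm, never from a script. Its argument "rows" is one flat list of numbers, 7 for each row, row after row: the turn, a rotation vector about the tool's x, y, z in units of 10 degrees (1.0 is 10 degrees), then the shift along the tool's x, y, z in units of 50 mm (1.0 is 50 mm), then the finger opening in mm, from 0 to 85.4. A call has 1 to 20 rows; each row is the pose to reach, as a shift and turn from the pose commanded when the call began, along the tool's axes at that moment; what a row does not reach only later rows make up. A row lasts 1/8 s, in which the tool goes at most 62.5 mm and 10.7 degrees, less where a joint would pass 70% of its speed; a pose out of reach is approached as far as the arm can. A call with a gripper value outside its range is refused whole. The fingers move at their own pace and stop on an object; "force" is the grip in N (left out, the last holds). Time passes only in rows, so rows that repeat a pose let the fingers close. It gives the time, the measured TCP pose, the force and the opening at its end, in the units of the state.
- robot.get_obs(): the state, without advancing time (a new reading comes with each control period).
- robot.snapshot(name): name is "scene" or "top" or "wrist"; returns (picture, depth): 400x640x3 uint8, blue, green, red; 400x640 float32, m along the optical axis (not along the pixel's ray), 0 where there is no reading.
- robot.camera_info(name): a dict with "fx", "fy", "cx", "cy" (pixels), "eye" and "orientation" of the camera in the world; the wrist camera has in their place "mount" (4x4, takes a point from camera to tool coordinates, whose origin is the TCP and whose axes are the flange's). Camera axes: x right, y down, z forward; pixel columns grow to the right and rows downward; lengths in m; the calibration is good to about 2 mm. A picture is of the moment at which its call begins: read the wrist's pose just before it. camera_info takes no time and is no camera call.
- robot.sign_off(): hands the job in, once; it reports no verdict.
The state is a dict: "time": time; "joint_positions": joint angles; "qvel": joint speeds; "joint_torque": joint torques, N m; "tcp_pos": TCP position; "tcp_rot": TCP orientation; "contact_force": force on the tool from outside, world axes, zero at the start; "torque": the same for the moment, N m; "width": finger opening in m.
Only numpy, scipy, OpenCV 4.12 (cv2) and the standard library are available. Lean on these libraries where they do the work, as an engineer would, in place of code of your own. Each camera call takes 0.05 s, during which the arm holds its last target.

### The job

The glue in the stone-inlay plaque has set, so open the ratchet clamp that is screwed to the bench: with a fingertip press the red release on its sliding jaw down, and keeping it pressed push the jaw back along its bar, away from the plaque, all the way to the blue end stop; then let the release spring up and leave the clamp. Grip and lift nothing, do not force the clamp, and leave the plaque and the other things on the bench where they are.

Things in the scene. Friction and masses are not known exactly. Their poses are not given: they have to be found in the camera images.
- clamp: Grey steel base plate of a ratchet clamp, 100 (its x) x 290 (its y) x 6 mm, screwed to the bench; origin on the bench surface; it stands at a different place and yaw each time. Its y axis runs along the steel bar (20 mm wide, top 32 mm above the bench) in the opening direction. At its -y end a fixed blue jaw 90 wide, 60 mm high (y = -145 to -125 mm); at its +y end a blue end stop 50 wide, 54 mm high (y = 101 to 123 mm).
- jaw (a joint): Position of the sliding jaw along the bar in m: 0 closed nearest the plaque, grows along the clamp's +y, 0.100 = fully back against the end stop. Starts between 0 and 0.03. The sawtooth ratchet (8 mm pitch) lets it click towards the plaque but blocks it going back, after at most 8 mm, unless the release is held at least 4 mm down. When released it slides with about 3 N of friction. At joint value q, the release's middle lies at x = 0, y = -0.035 + q m in the clamp's frame.
- release (a joint): How far the red release is pressed straight down, in m: 0 fully up, 0.007 fully down. It may rest up to 3.5 mm low when the pawl stands on a tooth. A spring returns it: about 3 N at the top, 6 N at the bottom. The jaw is free from 0.004 on.
- release_top (a point): Middle of the top face of the red release pad, 36 (clamp x) x 34 mm (clamp y), 70 mm above the bench when up, 63 mm when fully down; it rides on the black jaw carriage, whose top is 52 mm above the bench. On the plaque side an orange face plate 90 mm wide, top 58 mm above the bench. Axes parallel to the clamp's.
- thumb_rest (a point): Middle of the plaque-side (clamp -y) face of the upright yellow thumb rest on the sliding jaw, 50 mm wide (clamp x), 12 mm thick, rising to 100 mm above the bench, 85 mm at this point. It stands 22 mm beyond the middle of the release in the +y direction: a fingertip on the release pushes against this face.
- end_stop (a point): Point on the jaw-side face of the blue end stop, 40 mm above the bench; the jaw carriage's back face meets it when fully back.
- plaque_mid (a point): Centre of the loose dark wood plaque with a stone mosaic, 80 (clamp x) x 60 (clamp y) x 12 mm, 0.14 kg, lying on two wooden strips (34 mm above the bench) between the fixed jaw and the sliding jaw. Not to be moved.
- brush_mid (a point): Loose bench brush 170 mm long lying on the bench along the clamp's robot side, about 95 mm from its bar; point near the brush's middle. Bystander.
- dish_mid (a point): Loose white ceramic dish, 68 mm across, 26 mm high, on the far side of the clamp about 110 mm from its bar; its middle. Bystander.
- glue_mid (a point): Loose white glue bottle with yellow label, 44 mm across, 120 mm high; its middle. Bystander.
- jar_mid (a point): Loose amber glass jar, 60 mm across, 75 mm high; its middle. Bystander.
- bowl_mid (a point): Loose wooden bowl, 150 mm across, 60 mm high; its middle. Bystander.
- pliers_mid (a point): Loose pliers with yellow handles, 145 mm long, 12 mm high; at the pivot. Bystander.
There are look-alikes about, which are no part of the job. Of the things that look like the part that bears plaque_mid, the middle-sized one is meant.

How it is judged:
On the way, in this order (a step that is already met when the one before it is completed fails the run):
1. the release is pressed down (at least 4.5 mm) before the jaw has been moved more than 12 mm (value of joint release above 0.0045 m and distance of thumb_rest from where it was at the start of the episode below 0.012 m and value of joint jaw below 0.042 m and contact force between the fingers and clamp above 0.5 N), for 0.1 s.
2. the jaw is pushed back past 60 mm with the release held (value of joint release above 0.003 m and value of joint jaw above 0.06 m), for 0.05 s.
At the end, for the whole second after the job is handed in: The jaw stands within 6 mm of fully back (joint over 0.094), at rest; the release has sprung up (under 4.5 mm down); the plaque lies on its strips within 15 mm of where it was (value of joint jaw above 0.094 m and value of joint release below 0.0045 m and velocity of joint jaw between -0.01 and 0.01 m/s and distance of plaque_mid from where it was at the start of the episode below 0.015 m and z of plaque_mid in the frame of clamp above 0.035 m); the robot touches nothing.
It fails at once if the plaque is lifted (12 mm) or shifted by more than 15 mm (z of plaque_mid in the frame of clamp above 0.052 m or distance of plaque_mid from where it was at the start of the episode above 0.015 m).
It fails at once if the jaw is gripped or forced with more than 60 N (contact force between the fingers and clamp above 60 N).
It fails at once if a bystander is shifted or lifted by more than 25 mm (distance of any of brush_mid, dish_mid, glue_mid, jar_mid, bowl_mid, pliers_mid from where it was at the start of the episode above 0.025 m).
It also fails if it takes over 32 s, if anything falls off the work surface, if the arm or the gripper's body presses on something with over 40 N, if the wrist force passes 120 N, or if a joint passes its speed limit or range.

## Working session

There is one attempt and no reset: what is moved stays moved. The work goes in short steps, Python scripts to look and compute and a tool call to move; the robot and the scene stay as the last step left them, time stands still between calls to the robot, and variables do not carry over. Pictures are saved under pics/ and viewed, and the job is handed in when it is done.

Besides the shell and the picture viewer there is one more tool, called after "Request:" in YAML: its name, and indented under it one key for each argument. jog_arm: Moves the arm, as the interface text tells. Its arguments: {"type":"object","properties":{"rows":{"type":"array","items":{"type":"number"}},"force":{"type":"number"}},"required":["rows"]}

```bash
mkdir -p pics; ls; python3 - <<'E'
from bench import robot
import cv2,numpy as np
o=robot.get_obs();print(o['time'],o['tcp_pos'],o['tcp_rot'],o['width'])
for n in("scene","top"):
    p,d=robot.snapshot(n);cv2.imwrite(f"pics/{n}0.png",p);np.savez(f"{n}0.npz",p=p,d=d)
    print(n,robot.camera_info(n))
print(robot.camera_info("wrist"))
E
```

```text
pics
0.0 [ 0.27237478 -0.58944618  0.20982644] [[ 9.07796084e-01  4.19411189e-01 -7.24015372e-04]
 [ 4.19411772e-01 -9.07793864e-01  2.01667283e-03]
 [ 1.88558438e-04 -2.13438827e-03 -9.99997704e-01]] 0.08500020733045635
scene {'fx': 369.3976768321646, 'fy': 369.3976768321646, 'cx': 316.71068169159287, 'cy': 199.84800259479528, 'eye': array([1.19112367, 0.59613865, 0.84376919]), 'orientation': array([[-0.69525579,  0.4498776 , -0.5605618 ],
       [ 0.71848941,  0.45649198, -0.52477428],
       [ 0.01980777, -0.76761007, -0.64061098]])}
top {'fx': 426.1692462813363, 'fy': 426.1692462813363, 'cx': 316.33990721721074, 'cy': 198.48037756197752, 'eye': array([ 0.34906936, -0.00910905,  1.25432511]), 'orientation': array([[-0.02545337, -0.98445021,  0.17381   ],
       [-0.99963217,  0.02669289,  0.00479725],
       [-0.00936215, -0.17362396, -0.98476752]])}
{'fx': 280.0195058621526, 'fy': 280.0195058621526, 'cx': 315.37171828191765, 'cy': 200.25762085313409, 'mount': array([[ 1.81478759e-04, -9.57123790e-01, -2.89679165e-01,
         7.22737485e-02],
       [ 9.99999972e-01,  2.16850484e-04, -9.00099355e-05,
         4.13750302e-04],
       [ 1.48967718e-04, -2.89679140e-01,  9.57123803e-01,
        -1.64501821e-01],
       [ 0.00000000e+00,  0.00000000e+00,  0.00000000e+00,
         1.00000000e+00]])}
```

View pics/scene0.png

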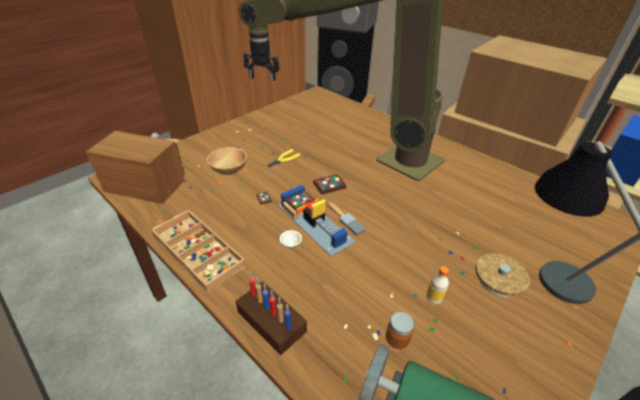

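View pics/top0.png

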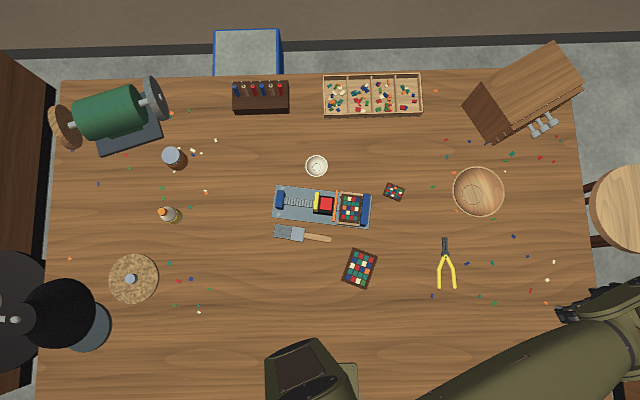

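```bash
cat > h.py <<'E'
import numpy as np,cv2
from bench import robot
def ray(ci,u,v,z,R=None,e=None):
    R=ci['orientation'] if R is None else R; e=ci['eye'] if e is None else e
    d=R@np.array([(u-ci['cx'])/ci['fx'],(v-ci['cy'])/ci['fy'],1.])
    return e+d*(z-e[2])/d[2]
def blob(p,lo,hi,box):
    hsv=cv2.cvtColor(p,cv2.COLOR_BGR2HSV);m=cv2.inRange(hsv,np.array(lo),np.array(hi))
    k=np.zeros_like(m);x0,y0,x1,y1=box;k[y0:y1,x0:x1]=m[y0:y1,x0:x1]
    cs,_=cv2.findContours(k,cv2.RETR_EXTERNAL,cv2.CHAIN_APPROX_NONE)
    return sorted(cs,key=cv2.contourArea)[::-1],k
E
python3 - <<'E'
from h import *
p=np.load("top0.npz")['p'];ci=robot.camera_info("top")
c=cv2.resize(p[150:300,250:420],None,fx=4.5,fy=4,interpolation=cv2.INTER_CUBIC);c=cv2.resize(p[150:295,250:420],(4*170,4*145),interpolation=cv2.INTER_CUBIC);cv2.imwrite("pics/crop0.png",c)
for nm,lo,hi,z in(("red",(0,180,120),(6,255,255),.068),("yellow",(22,150,120),(35,255,255),.1),("blue",(100,120,60),(125,255,255),.057)):
    cs,_=blob(p,lo,hi,(268,180,376,232))
    for k in cs[:4]:
        if cv2.contourArea(k)>15:
            r=cv2.minAreaRect(k);b=np.array([ray(ci,*q,z)[:2] for q in cv2.boxPoints(r)])
            print(nm,cv2.contourArea(k),np.round(r[0],1),ray(ci,*r[0],z).round(4),b.round(3).tolist())
E
```

```text
red 121.5 [325.8 203.4] [ 0.5438 -0.0297  0.068 ] [[0.529, -0.011], [0.564, -0.016], [0.558, -0.049], [0.524, -0.043]]
yellow 44.0 [315.7 200. ] [ 0.5487 -0.0017  0.1   ] [[0.527, 0.007], [0.572, -0.0], [0.57, -0.01], [0.525, -0.003]]
blue 180.0 [364.4 208.9] [ 0.5267 -0.1389  0.057 ] [[0.485, -0.122], [0.572, -0.136], [0.569, -0.156], [0.482, -0.142]]
blue 98.5 [279.3 198.6] [0.5629 0.1025 0.057 ] [[0.541, 0.116], [0.589, 0.109], [0.585, 0.089], [0.537, 0.096]]
```

View pics/crop0.png

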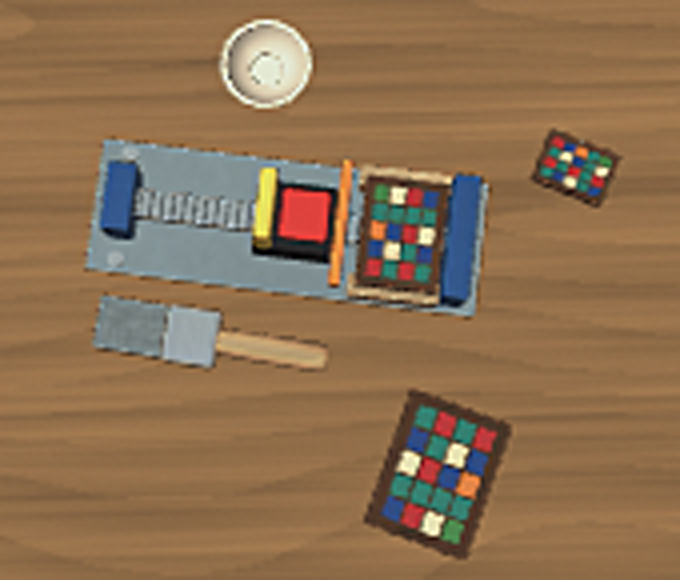

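```bash
cat >> h.py <<'E'
def togo(xyz,yaw):
    o=robot.get_obs();R=o['tcp_rot']
    x=np.array([np.cos(yaw),np.sin(yaw),0]);z=np.array([0,0,-1.]);T=np.c_[x,np.cross(z,x),z]
    rv=cv2.Rodrigues(R.T@T)[0].ravel()
    return (np.degrees(rv)/10).round(2),(R.T@(np.array(xyz)-o['tcp_pos'])/.05).round(2)
E
python3 -c "
from h import *
print(togo((.535,-.09,.2),np.pi/2-.154))"
```

```text
(array([-0.01, -0.01, -5.64]), array([ 8.96, -6.87,  0.21]))
```

Request:
jog_arm:
  rows: [0, 0, -1, 1, -0.8, 0, 0, 0, 0, -2, 2, -1.5, 0.1, 0, 0, 0, -3, 3, -2.3, 0.1, 0, 0, 0, -4, 4, -3.1, 0.2, 0, 0, 0, -5, 5, -3.9, 0.2, 0, 0, 0, -5.64, 6, -4.6, 0.2, 0, 0, 0, -5.64, 7, -5.4, 0.2, 0, 0, 0, -5.64, 8, -6.1, 0.2, 0, 0, 0, -5.64, 8.96, -6.87, 0.2, 0, 0, 0, -5.64, 8.96, -6.87, 0.2, 0, 0, 0, -5.64, 8.96, -6.87, 0.2, 0, 0, 0, -5.64, 8.96, -6.87, 0.2, 0, 0, 0, -5.64, 8.96, -6.87, 0.2, 0]

```text
time: 1.72
tcp_pos: [0.5348, -0.0916, 0.2011]
tcp_rot: [[0.155, 0.988, -0.0], [0.988, -0.155, -0.0], [-0.0, -0.0, -1.0]]
contact_force: [-0.7, -0.9, 0.5]
width: 0.0001
```

```bash
python3 - <<'E'
from h import *
o=robot.get_obs();p,d=robot.snapshot("wrist");cv2.imwrite("pics/w1.png",p);ci=robot.camera_info("wrist")
M=ci['mount'];R=o['tcp_rot']@M[:3,:3];e=o['tcp_pos']+o['tcp_rot']@M[:3,3]
print(e)
for nm,lo,hi,z in(("red",(0,180,90),(6,255,255),.068),("yellow",(22,150,90),(35,255,255),.1),("blue",(100,120,50),(125,255,255),.06)):
    cs,_=blob(p,lo,hi,(0,0,640,400))
    for k in cs[:3]:
        if cv2.contourArea(k)>300:
            r=cv2.minAreaRect(k);b=np.array([ray(ci,*q,z,R,e)[:2] for q in cv2.boxPoints(r)])
            print(nm,cv2.contourArea(k),np.round(r[0],1),ray(ci,*r[0],z,R,e).round(4),b.round(4).tolist())
u,v=0,0
hsv=cv2.cvtColor(p,cv2.COLOR_BGR2HSV);m=cv2.inRange(hsv,(0,180,90),(6,255,255))
E
```

```text
[ 0.54529703 -0.01986785  0.36556917]
red 1137.0 [315. 126.] [ 0.5429 -0.0298  0.068 ] [[0.5286, -0.0107], [0.5625, -0.016], [0.5578, -0.0495], [0.5227, -0.044]]
yellow 642.5 [315.   94.5] [ 0.5474 -0.0019  0.1   ] [[0.5247, 0.0071], [0.5718, -0.0003], [0.5704, -0.0111], [0.5227, -0.0036]]
blue 1014.5 [315.5 224. ] [ 0.5262 -0.1396  0.06  ] [[0.4857, -0.1245], [0.5694, -0.1376], [0.5674, -0.155], [0.4823, -0.1417]]
```

View pics/w1.png

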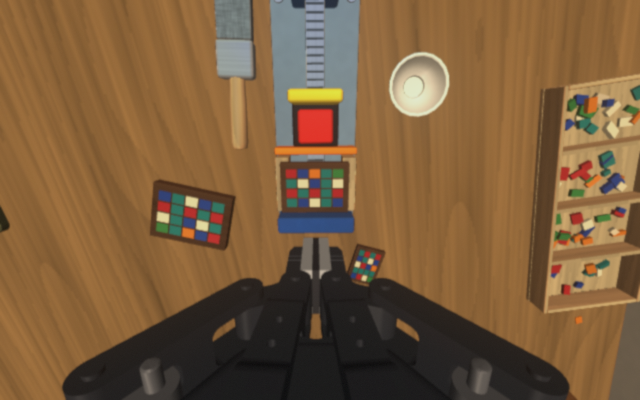

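```bash
python3 -c "
from h import *
print(togo((.5437,-.0258,.085),np.pi/2-.155))"
```

```text
(array([ 0.,  0., -0.]), array([ 1.33, -0.03,  2.32]))
```

Request:
jog_arm:
  rows: [0, 0, 0, 0.7, 0, 0, 0, 0, 0, 0, 1.33, -0.03, 0.4, 0, 0, 0, 0, 1.33, -0.03, 1, 0, 0, 0, 0, 1.33, -0.03, 1.6, 0, 0, 0, 0, 1.33, -0.03, 2.1, 0, 0, 0, 0, 1.33, -0.03, 2.32, 0, 0, 0, 0, 1.33, -0.03, 2.32, 0, 0, 0, 0, 1.33, -0.03, 2.32, 0]

```text
time: 2.78
tcp_pos: [0.5449, -0.0248, 0.0865]
tcp_rot: [[0.153, 0.988, 0.002], [0.988, -0.153, -0.0], [0.0, 0.002, -1.0]]
contact_force: [0.3, 0.2, 0.4]
width: 0.0002
```

```bash
python3 - <<'E'
from h import *
p,d=robot.snapshot("wrist");cv2.imwrite("pics/w2.png",p)
p,d=robot.snapshot("scene");cv2.imwrite("pics/s2.png",cv2.resize(p[160:270,250:390],(700,550),interpolation=cv2.INTER_CUBIC))
E
```

```text
(no output)
```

View pics/w2.png

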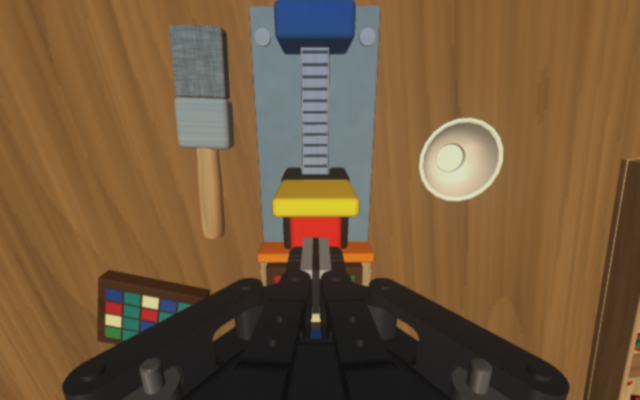

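View pics/s2.png

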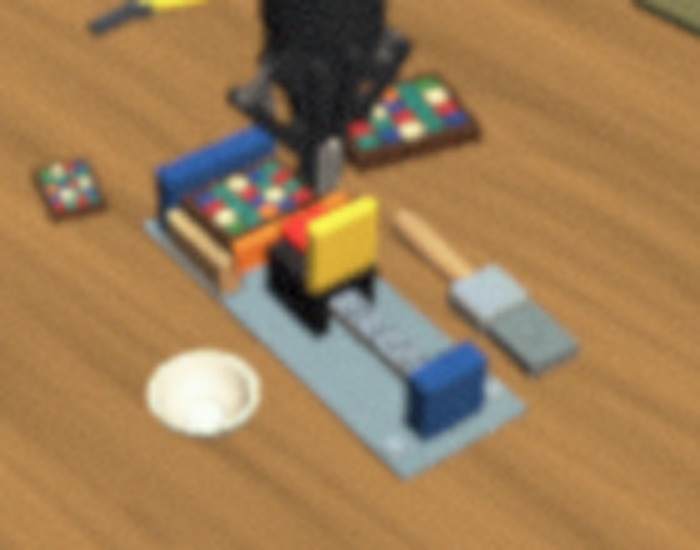

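```bash
python3 - <<'E'
from h import *
ci=robot.camera_info("wrist");o=robot.get_obs();M=np.linalg.inv(ci['mount'])
def pr(t):
    c=M[:3,:3]@t+M[:3,3];return (round(c[0]/c[2]*ci['fx']+ci['cx']),round(c[1]/c[2]*ci['fy']+ci['cy']))
for t in((0,0,0),(.011,0,0),(-.011,0,0)):print(t,pr(np.array(t)))
u=np.array([.153,.988,0])
for P,n in((np.array([.5429,-.0298,.1])+u*.0225,'thumb'),(np.array([.5429,-.0298,.069])+u*.017,'redfar'),(np.array([.5429,-.0298,.069])-u*.017,'rednear')):
    print(n,pr(o['tcp_rot'].T@(P-o['tcp_pos'])))
print(o['tcp_pos'],togo((.5437,-.0258,.070),np.pi/2-.154))
E
```

```text
(0, 0, 0) (317, 235)
(0.011, 0, 0) (317, 218)
(-0.011, 0, 0) (317, 250)
thumb (315, 216)
redfar (315, 208)
rednear (315, 253)
[ 0.54490392 -0.02467218  0.08661313] (array([ 0.01, -0.  ,  0.  ]), array([-0.03, -0.02,  0.33]))
```

Request:
jog_arm:
  rows: [0, 0, 0, 0.05, -0.02, 0.15, 0, 0, 0, 0, 0.05, -0.02, 0.3, 0, 0, 0, 0, 0.05, -0.02, 0.32, 0, 0, 0, 0, 0.05, -0.02, 0.32, 0]

```text
time: 3.38
tcp_pos: [0.5431, -0.0217, 0.0688]
tcp_rot: [[0.153, 0.988, -0.001], [0.988, -0.153, 0.0], [-0.0, -0.001, -1.0]]
contact_force: [-1.3, 0.1, -0.4]
width: -0.0002
```

Request:
jog_arm:
  rows: [0, 0, 0, 0, 0, 0.03, 0, 0, 0, 0, 0, 0.06, 0, 0, 0, 0, 0, 0.06, 0]

```text
invalid input
```

Request:
jog_arm:
  rows: [0, 0, 0, 0, 0, 0.03, 0, 0, 0, 0, 0, 0.06, 0, 0, 0, 0, 0, 0.06, 0]

```text
invalid input
```

Request:
jog_arm:
  rows: [0, 0, 0, 0, 0, 0.03, 0, 0, 0, 0, 0, 0, 0.05, 0, 0, 0, 0, 0, 0, 0.05, 0]

```text
time: 3.75
tcp_pos: [0.5433, -0.0218, 0.0666]
tcp_rot: [[0.153, 0.988, -0.0], [0.988, -0.153, -0.0], [-0.0, -0.0, -1.0]]
contact_force: [-0.1, -0.3, -0.4]
width: 0.0002
```

Request:
jog_arm:
  rows: [0, 0, 0, 0, 0, 0.04, 0, 0, 0, 0, 0, 0, 0.04, 0, 0, 0, 0, 0, 0, 0.04, 0]

```text
time: 4.12
tcp_pos: [0.5433, -0.0218, 0.0646]
tcp_rot: [[0.153, 0.988, -0.0], [0.988, -0.153, 0.0], [0.0, -0.0, -1.0]]
contact_force: [-0.3, 0.1, -0.1]
width: 0.0002
```

```bash
python3 - <<'E'
from h import *
p,d=robot.snapshot("wrist");cv2.imwrite("pics/w3.png",cv2.resize(p[150:300,220:410],(760,600),interpolation=cv2.INTER_CUBIC))
p,d=robot.snapshot("scene");cv2.imwrite("pics/s3.png",cv2.resize(p[185:245,275:355],(800,600),interpolation=cv2.INTER_CUBIC))
o=robot.get_obs();print(o['contact_force'],o['tcp_pos'])
E
```

```text
[ 0.0813632   0.54727314 -0.46882019] [ 0.54333944 -0.02177792  0.06465611]
```

View pics/w3.png

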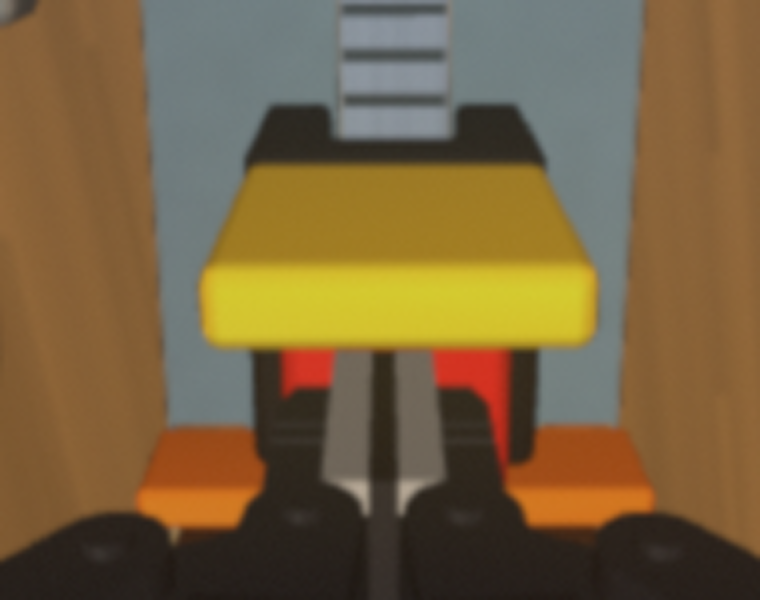

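View pics/s3.png

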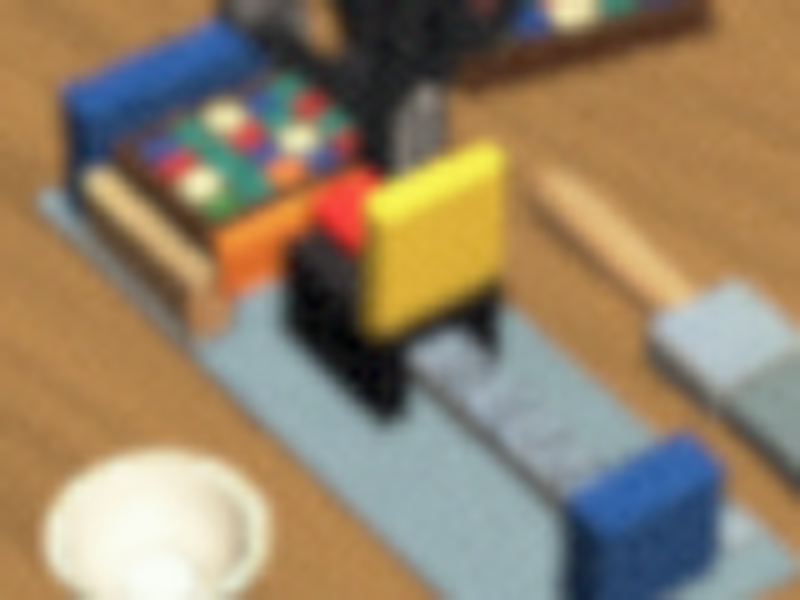

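Request:
jog_arm:
  rows: [0, 0, 0, 0, 0, 0.02, 0, 0, 0, 0, 0, 0, 0.04, 0, 0, 0, 0, 0, 0, 0.04, 0]

```text
time: 4.6
tcp_pos: [0.5432, -0.0218, 0.0624]
tcp_rot: [[0.153, 0.988, -0.0], [0.988, -0.153, 0.0], [0.0, -0.0, -1.0]]
contact_force: [-0.1, 0.5, -0.0]
width: -0.0002
```

```bash
python3 - <<'E'
from h import *
ci=robot.camera_info("wrist");o=robot.get_obs()
p,d=robot.snapshot("wrist");cv2.imwrite("pics/w4.png",cv2.resize(p[150:300,220:410],(760,600),interpolation=cv2.INTER_CUBIC))
M=ci['mount'];R=o['tcp_rot']@M[:3,:3];e=o['tcp_pos']+o['tcp_rot']@M[:3,3]
print(o['joint_torque'],o['contact_force'],o['torque'])
u=np.array([.153,.988,0]);c0=np.array([.5429,-.0298,0])
for v in range(205,285,6):
    out=[]
    for x in (286,295,308,316,324,338,341,346):
        P=e+R@np.array([(x-ci['cx'])/ci['fx'],(v-ci['cy'])/ci['fy'],1])*d[v,x]
        out.append("%d,%d"%((P-c0)@u*1000,P[2]*1000))
    print(v,out)
E
```

```text
[-3.51694463e-03 -3.40461695e+01 -3.25359607e+01 -2.45251977e-04
 -4.19996650e-03  1.15067294e-05] [-0.08876044  0.47721406 -0.02508392] [ 0.00908249 -0.00564156 -0.02129671]
205 ['33,80', '33,80', '33,80', '33,81', '33,81', '33,80', '33,81', '33,81']
211 ['33,91', '33,91', '34,92', '33,91', '33,91', '33,91', '34,92', '33,91']
217 ['33,98', '33,99', '33,99', '33,99', '33,98', '33,99', '33,100', '33,98']
223 ['30,100', '31,102', '30,100', '31,101', '31,101', '31,102', '31,101', '31,101']
229 ['28,102', '27,100', '28,102', '28,101', '28,101', '28,102', '27,100', '28,101']
235 ['25,102', '24,100', '25,102', '25,102', '25,102', '25,101', '25,102', '25,101']
241 ['-1,52', '8,72', '17,92', '17,92', '17,92', '7,72', '7,71', '7,70']
247 ['-4,54', '14,92', '17,99', '18,100', '17,99', '14,92', '3,71', '3,70']
253 ['-9,53', '13,98', '17,106', '18,107', '17,106', '14,99', '13,97', '0,72']
259 ['-14,53', '13,104', '17,112', '17,112', '17,111', '13,104', '13,104', '-4,70']
265 ['-19,53', '13,110', '18,119', '18,118', '18,118', '14,111', '13,110', '-8,71']
271 ['13,115', '20,126', '17,121', '17,121', '17,121', '19,124', '18,123', '-13,71']
277 ['18,128', '20,131', '18,127', '14,122', '18,128', '20,131', '19,130', '18,128']
283 ['18,132', '18,133', '18,133', '11,121', '18,133', '19,133', '18,132', '18,132']
```

View pics/w4.png

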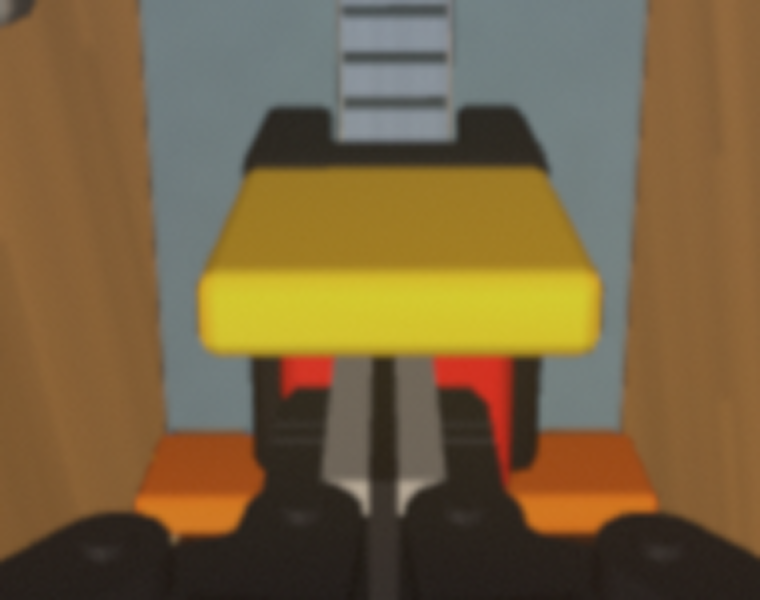

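Request:
jog_arm:
  rows: [0, 0, 0, 0, 0, 0.02, 0, 0, 0, 0, 0, 0, 0.04, 0, 0, 0, 0, 0, 0, 0.04, 0]

```text
time: 5.03
tcp_pos: [0.5432, -0.0217, 0.0605]
tcp_rot: [[0.153, 0.988, -0.0], [0.988, -0.153, 0.0], [-0.0, -0.0, -1.0]]
contact_force: [-0.4, 0.2, -0.6]
width: 0.0002
```

```bash
python3 - <<'E'
from h import *
p=cv2.imread("pics/w2.png");cv2.imwrite("pics/w2c.png",cv2.resize(p[190:300,250:380],(780,660))[:600])
ci=robot.camera_info("wrist");M=np.linalg.inv(ci['mount'])
for z in(0,-.01,-.02,-.03):
    c=M[:3,:3]@np.array([.010,0,z])+M[:3,3];print(z,c[1]/c[2]*ci['fy']+ci['cy'])
o=robot.get_obs();print(o['tcp_pos'],o['contact_force'])
E
```

```text
0 219.80307080168103
-0.01 225.80639578264459
-0.02 232.54474539732064
-0.03 240.16191289551097
[ 0.5432106  -0.02174953  0.06048456] [-0.37803424  0.15282987 -0.57242713]
```

View pics/w2c.png

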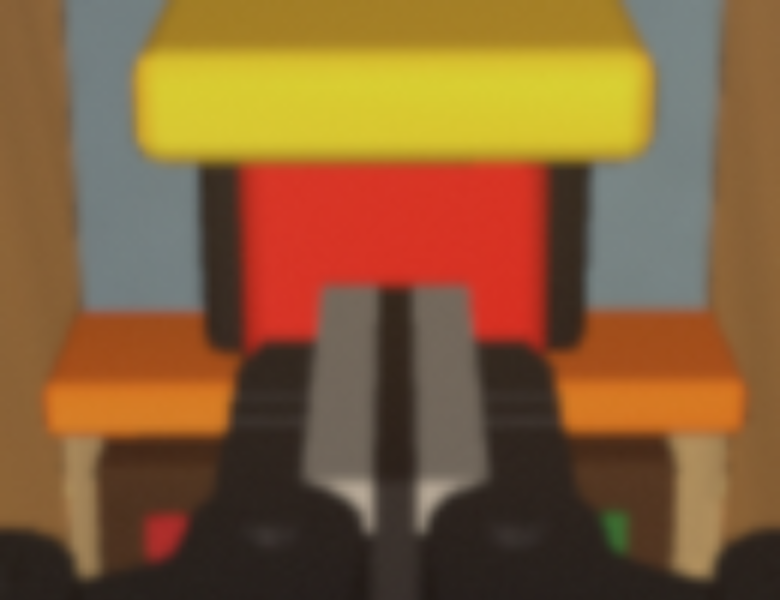

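Request:
jog_arm:
  rows: [0, 0, 0, 0, 0, 0.05, 0, 0, 0, 0, 0, 0, 0.1, 0, 0, 0, 0, 0, 0, 0.1, 0]

```text
time: 5.4
tcp_pos: [0.543, -0.0217, 0.0552]
tcp_rot: [[0.153, 0.988, -0.001], [0.988, -0.153, 0.0], [0.0, -0.001, -1.0]]
contact_force: [-0.1, -1.1, -0.1]
width: -0.0
```

```bash
python3 - <<'E'
from h import *
ci=robot.camera_info("scene");o=robot.get_obs()
p,d=robot.snapshot("scene");cv2.imwrite("pics/s5.png",cv2.resize(p[185:245,275:355],(800,600),interpolation=cv2.INTER_CUBIC))
p,d=robot.snapshot("wrist");cv2.imwrite("pics/w5.png",cv2.resize(p[150:300,220:410],(760,600),interpolation=cv2.INTER_CUBIC))
print(o['tcp_pos'],o['contact_force'])
E
```

```text
[ 0.54300172 -0.02173683  0.05521215] [-0.05788714 -1.05311447 -0.12777546]
```

View pics/s5.png

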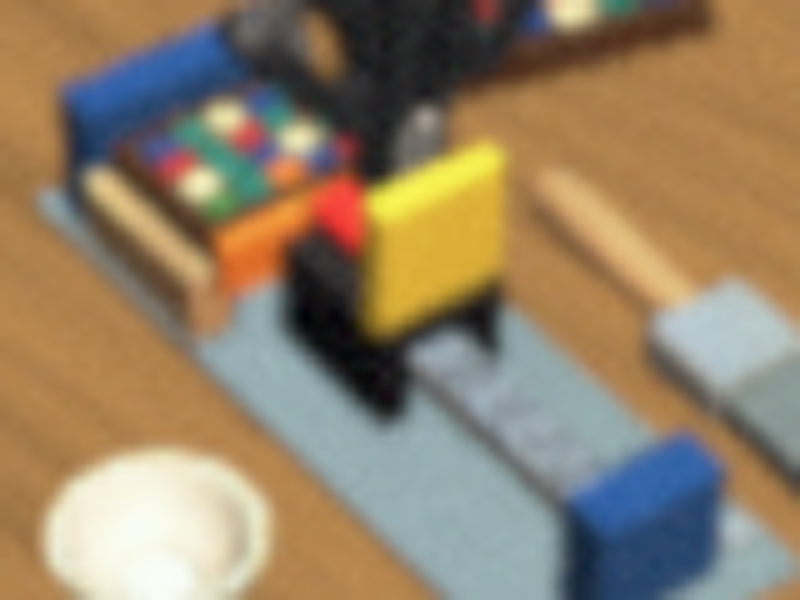

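View pics/w5.png

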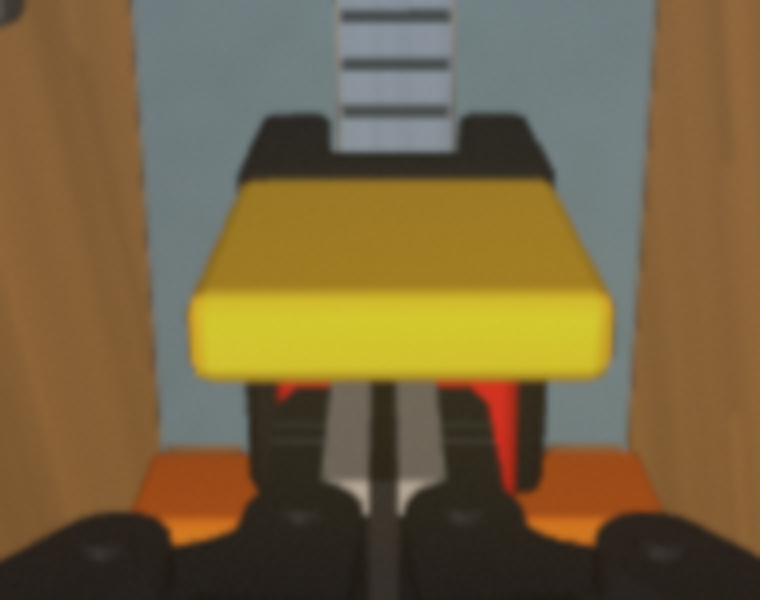

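Request:
jog_arm:
  rows: [0, 0, 0, 0, 0, 0.03, 0, 0, 0, 0, 0, 0, 0.06, 0, 0, 0, 0, 0, 0, 0.06, 0]

```text
time: 5.88
tcp_pos: [0.5431, -0.0218, 0.0524]
tcp_rot: [[0.153, 0.988, -0.0], [0.988, -0.153, 0.0], [0.0, -0.0, -1.0]]
contact_force: [-0.4, 0.2, -0.4]
width: 0.0001
```

Request:
jog_arm:
  rows: [0, 0, 0, 0, 0, 0.03, 0, 0, 0, 0, 0, 0, 0.06, 0, 0, 0, 0, 0, 0, 0.06, 0]

```text
time: 6.25
tcp_pos: [0.5434, -0.0218, 0.0499]
tcp_rot: [[0.153, 0.988, 0.0], [0.988, -0.153, -0.0], [-0.0, 0.0, -1.0]]
contact_force: [-0.0, 1.2, -0.3]
width: 0.0001
```

Request:
jog_arm:
  rows: [0, 0, 0, 0, 0, 0.02, 0, 0, 0, 0, 0, 0, 0.04, 0, 0, 0, 0, 0, 0, 0.04, 0]

```text
time: 6.62
tcp_pos: [0.5435, -0.0218, 0.0479]
tcp_rot: [[0.153, 0.988, 0.0], [0.988, -0.153, -0.0], [0.0, 0.0, -1.0]]
contact_force: [-2.0, 0.5, 3.0]
width: -0.0002
```

Request:
jog_arm:
  rows: [0, 0, 0, 0, 0, 0.02, 0, 0, 0, 0, 0, 0, 0.04, 0, 0, 0, 0, 0, 0, 0.04, 0]

```text
time: 7.0
tcp_pos: [0.5435, -0.0218, 0.0457]
tcp_rot: [[0.153, 0.988, 0.0], [0.988, -0.153, 0.0], [0.0, 0.0, -1.0]]
contact_force: [-0.6, 0.2, 4.9]
width: 0.0
```

Request:
jog_arm:
  rows: [0, 0, 0, 0, 0, 0.02, 0, 0, 0, 0, 0, 0, 0.04, 0, 0, 0, 0, 0, 0, 0.04, 0]

```text
time: 7.38
tcp_pos: [0.5435, -0.0218, 0.0438]
tcp_rot: [[0.153, 0.988, 0.0], [0.988, -0.153, -0.0], [0.0, 0.0, -1.0]]
contact_force: [-1.0, -0.0, 5.4]
width: 0.0
```

Request:
jog_arm:
  rows: [0, 0, 0, 0, 0, 0.02, 0, 0, 0, 0, 0, 0, 0.03, 0, 0, 0, 0, 0, 0, 0.03, 0]

```text
time: 7.75
tcp_pos: [0.5435, -0.0218, 0.0428]
tcp_rot: [[0.153, 0.988, 0.0], [0.988, -0.153, -0.0], [0.0, 0.0, -1.0]]
contact_force: [-2.5, 0.7, 7.8]
width: 0.0001
```

```bash
python3 - <<'E'
from h import *
ci=robot.camera_info("wrist");o=robot.get_obs()
p,d=robot.snapshot("wrist");cv2.imwrite("pics/w6.png",cv2.resize(p[150:300,220:410],(760,600),interpolation=cv2.INTER_CUBIC))
M=ci['mount'];R=o['tcp_rot']@M[:3,:3];e=o['tcp_pos']+o['tcp_rot']@M[:3,3]
cs,k=blob(p,(0,180,70),(6,255,255),(270,220,360,300))
v,x=np.nonzero(cv2.erode(k,np.ones((3,3))));D=d[v,x]
P=e+(R@np.c_[(x-ci['cx'])/ci['fx']*D,(v-ci['cy'])/ci['fy']*D,D].T).T
print(len(v),np.median(P[:,2]) if len(v) else 0);print(o['tcp_pos'],o['contact_force'])
p,d=robot.snapshot("scene");cv2.imwrite("pics/s6.png",cv2.resize(p[185:245,275:355],(800,600),interpolation=cv2.INTER_CUBIC))
E
```

```text
29 0.06443273814205064
[ 0.54354225 -0.02179354  0.04279823] [-2.54856649  0.68443639  7.75570473]
```

View pics/s6.png

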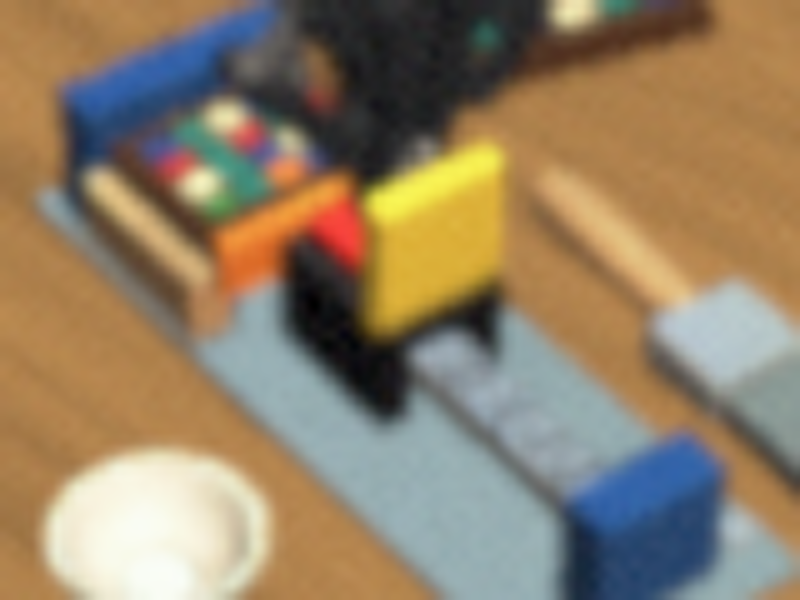

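View pics/w6.png

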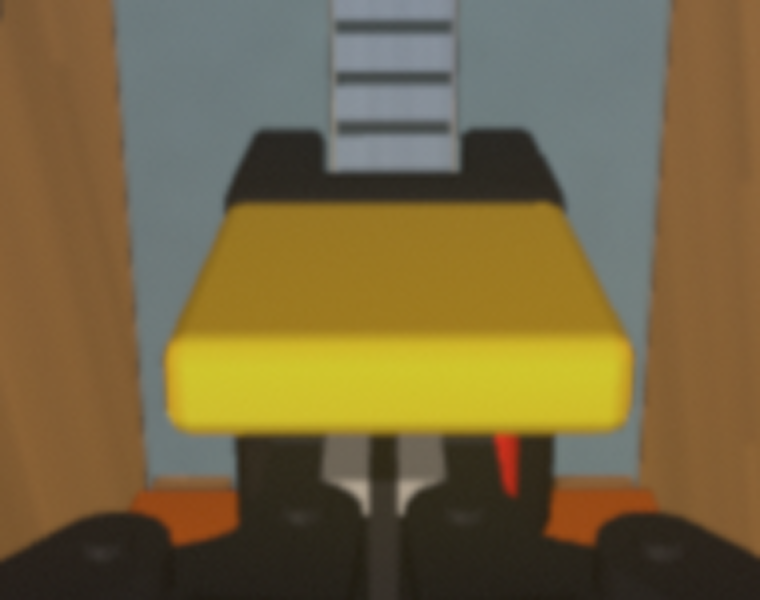

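Request:
jog_arm:
  rows: [0, 0, 0, 0.06, 0, 0, 0, 0, 0, 0, 0.12, 0, 0, 0, 0, 0, 0, 0.18, 0, 0, 0, 0, 0, 0, 0.26, 0, 0, 0, 0, 0, 0, 0.34, 0, 0, 0, 0, 0, 0, 0.42, 0, 0, 0, 0, 0, 0, 0.5, 0, 0, 0, 0, 0, 0, 0.5, 0, 0, 0]

```text
time: 8.85
tcp_pos: [0.5473, 0.0026, 0.0428]
tcp_rot: [[0.153, 0.988, -0.0], [0.988, -0.153, -0.001], [-0.001, 0.0, -1.0]]
contact_force: [-3.0, -0.4, 9.0]
width: -0.0002
```

```bash
python3 - <<'E'
from h import *
p,d=robot.snapshot("scene");cv2.imwrite("pics/s7.png",cv2.resize(p[185:245,275:355],(800,600),interpolation=cv2.INTER_CUBIC))
E
```

```text
(no output)
```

View pics/s7.png

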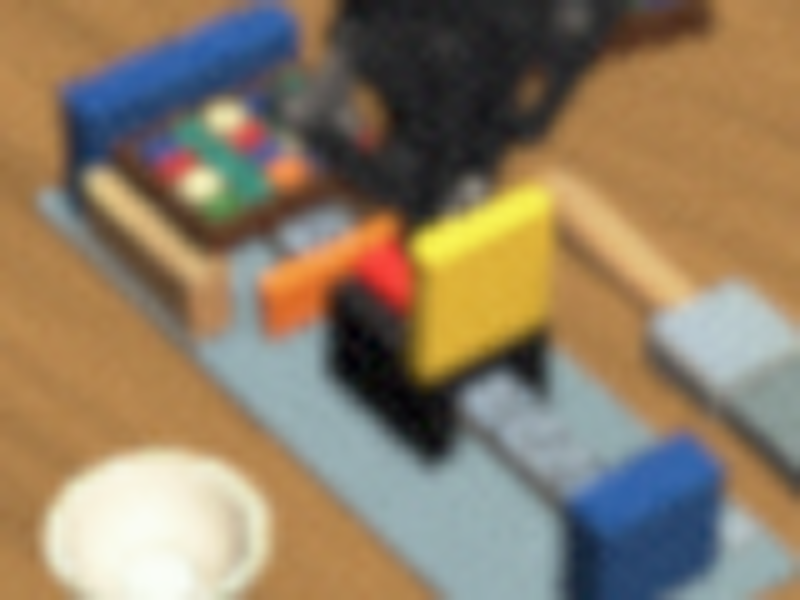

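Request:
jog_arm:
  rows: [0, 0, 0, 0.08, 0, 0, 0, 0, 0, 0, 0.18, 0, 0, 0, 0, 0, 0, 0.28, 0, 0, 0, 0, 0, 0, 0.38, 0, 0, 0, 0, 0, 0, 0.48, 0, 0, 0, 0, 0, 0, 0.58, 0, 0, 0, 0, 0, 0, 0.68, 0, 0, 0, 0, 0, 0, 0.78, 0, 0, 0, 0, 0, 0, 0.88, 0, 0, 0, 0, 0, 0, 0.98, 0, 0, 0, 0, 0, 0, 1.08, 0, 0, 0, 0, 0, 0, 1.1, 0, 0, 0, 0, 0, 0, 1.1, 0, 0, 0]

```text
time: 10.52
tcp_pos: [0.5555, 0.0568, 0.0428]
tcp_rot: [[0.153, 0.988, -0.0], [0.988, -0.153, -0.001], [-0.001, -0.0, -1.0]]
contact_force: [-3.8, -1.6, 9.0]
width: 0.0001
```

Request:
jog_arm:
  rows: [0, 0, 0, 0.04, 0, 0, 0, 0, 0, 0, 0.08, 0, 0, 0, 0, 0, 0, 0.12, 0, 0, 0, 0, 0, 0, 0.12, 0, 0, 0]

```text
time: 11.02
tcp_pos: [0.5564, 0.0627, 0.0428]
tcp_rot: [[0.153, 0.988, -0.001], [0.988, -0.153, -0.001], [-0.001, -0.0, -1.0]]
contact_force: [-2.9, -2.5, 8.9]
width: 0.0002
```

Request:
jog_arm:
  rows: [0, 0, 0, 0.04, 0, 0, 0, 0, 0, 0, 0.08, 0, 0, 0, 0, 0, 0, 0.08, 0, 0, 0]

```text
time: 11.4
tcp_pos: [0.5572, 0.0661, 0.0428]
tcp_rot: [[0.152, 0.988, -0.0], [0.988, -0.152, -0.002], [-0.002, 0.0, -1.0]]
contact_force: [-3.1, -3.8, 9.3]
width: -0.0001
```

```bash
python3 - <<'E'
from h import *
p,d=robot.snapshot("scene");cv2.imwrite("pics/s8.png",cv2.resize(p[185:257,275:371],(800,600),interpolation=cv2.INTER_CUBIC))
p,d=robot.snapshot("wrist");cv2.imwrite("pics/w8.png",p)
E
```

```text
(no output)
```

View pics/s8.png

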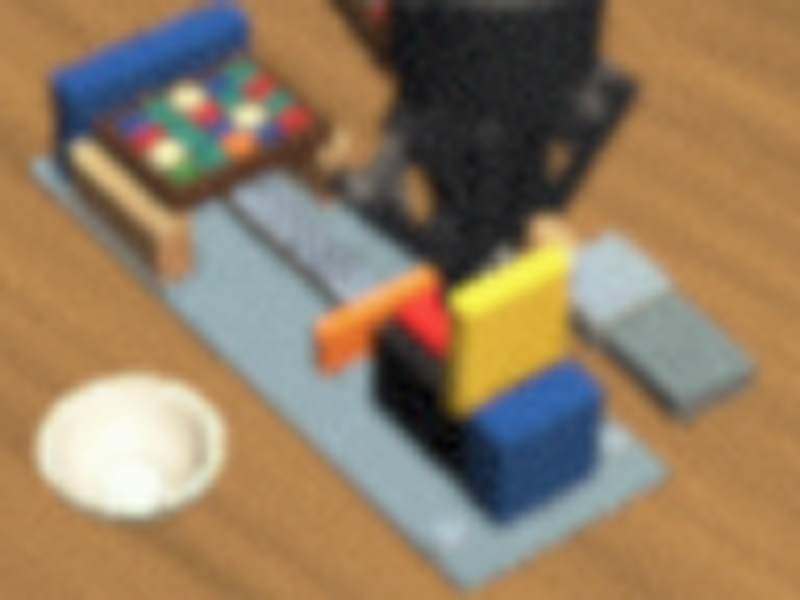

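View pics/w8.png

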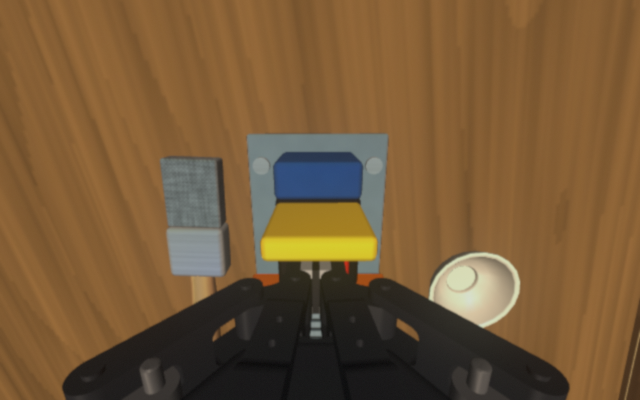

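Nearly at the stop; I'll keep pushing in 2–3 mm steps until the force rises.

Request:
jog_arm:
  rows: [0, 0, 0, 0.03, 0, 0, 0, 0, 0, 0, 0.06, 0, 0, 0, 0, 0, 0, 0.06, 0, 0, 0]

```text
time: 11.88
tcp_pos: [0.5581, 0.0687, 0.0428]
tcp_rot: [[0.153, 0.988, 0.001], [0.988, -0.153, -0.003], [-0.003, 0.001, -1.0]]
contact_force: [-1.6, -5.3, 7.6]
width: 0.0003
```

Request:
jog_arm:
  rows: [0, 0, 0, 0.03, 0, 0, 0, 0, 0, 0, 0.06, 0, 0, 0, 0, 0, 0, 0.06, 0, 0, 0]

```text
time: 12.25
tcp_pos: [0.558, 0.0686, 0.0428]
tcp_rot: [[0.152, 0.988, -0.001], [0.988, -0.152, -0.009], [-0.009, 0.001, -1.0]]
contact_force: [-4.5, -17.4, 9.7]
width: -0.0001
```

Request:
jog_arm:
  rows: [0, 0, 0, -0.04, 0, 0, 0, 0, 0, 0, -0.04, 0, -0.08, 0, 0, 0, 0, -0.04, 0, -0.16, 0, 0, 0, 0, -0.04, 0, -0.26, 0, 0, 0, 0, -0.1, 0, -0.4, 0, 0, 0, 0, -0.16, 0, -0.7, 0, 0, 0, 0, -0.2, 0, -1.2, 0, 0, 0, 0, -0.2, 0, -1.9, 0, 0, 0, 0, -0.2, 0, -2.4, 0, 0, 0, 0, -0.2, 0, -2.4, 0, 0, 0, 0, -0.2, 0, -2.4, 0]

```text
time: 13.62
tcp_pos: [0.5559, 0.0633, 0.1614]
tcp_rot: [[0.153, 0.988, -0.001], [0.988, -0.153, 0.0], [-0.0, -0.001, -1.0]]
contact_force: [-0.5, 0.6, -0.5]
width: -0.0
```

```bash
python3 - <<'E'
from h import *
ci=robot.camera_info("wrist");o=robot.get_obs()
p,d=robot.snapshot("wrist");cv2.imwrite("pics/w9.png",p)
M=ci['mount'];R=o['tcp_rot']@M[:3,:3];e=o['tcp_pos']+o['tcp_rot']@M[:3,3]
cs,k=blob(p,(0,180,70),(6,255,255),(250,100,390,300))
v,x=np.nonzero(cv2.erode(k,np.ones((3,3))));D=d[v,x]
P=e+(R@np.c_[(x-ci['cx'])/ci['fx']*D,(v-ci['cy'])/ci['fy']*D,D].T).T
print(len(v),np.median(P,0)); print(o['contact_force'],o['qvel'])
p,d=robot.snapshot("scene");cv2.imwrite("pics/s9.png",cv2.resize(p[165:265,255:375],(720,600),interpolation=cv2.INTER_CUBIC))
E
```

```text
1004 [0.55588903 0.05664017 0.07177982]
[-0.5170557   0.55891802 -0.48459806] [-0.00116902  0.01602083  0.01978172 -0.00178448  0.00258503 -0.00089384]
```

View pics/w9.png

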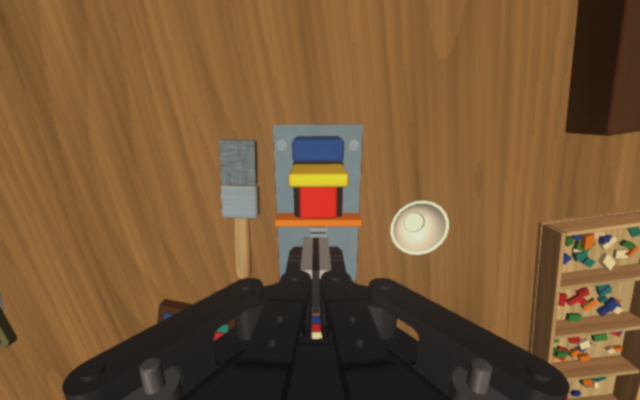

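View pics/s9.png

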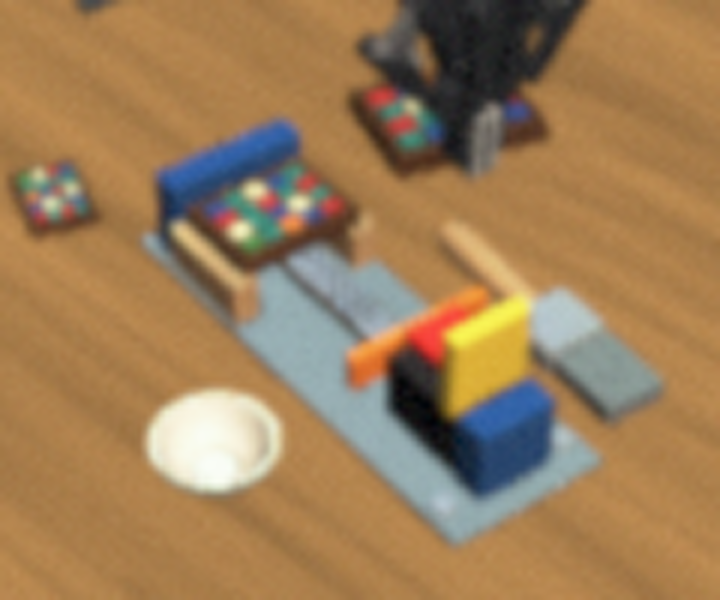

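```bash
python3 -c "
from bench import robot
print(robot.sign_off())"
```

```text
the job is handed in; nothing more can be done
None
```

The clamp is open, and I handed the job in with the jaw against the blue end stop. `sign_off()` reports no verdict, so this rests on my own checks.

**What I did:** With the fingers shut, I pressed the red release about 6.5 mm down. Keeping it pressed, I pushed the thumb rest back about 88 mm. The push force then jumped to about 17 N with no more movement, which is how I knew the jaw had reached the stop. I eased off and lifted straight up. At hand-in the robot's clock was at about 14 s.

**Last checks:**
- **Release:** it has sprung up; depth puts its top at about 72 mm, against 71 mm before I pressed it.
- **Jaw:** in the pictures it sits against the end stop.
- **Plaque, brush and dish:** I saw no shift in the pictures, but I did not measure this. The plaque is on its strips, and it is the middle-sized of the three mosaics.
- **Glue bottle, jar, bowl and pliers:** I did not look at these again at the end. The arm never worked near them.
- **Arm:** it is clear of everything, with about 0.5 N on the force reading, which is noise.

**What disagreed:** The shut fingertips touched the pad only when the measured TCP was at about 48 mm, around 22 mm lower than the stated tip position implies. I went down in small steps, watching the force, instead of trusting that figure.

Two of my move calls were refused because I miscounted the numbers in the rows; nothing moved.

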